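# Bring the marked pocket round and load the tester

### The job

With a fingertip laid lightly on the cell carousel's flush drive ring, drag the wheel round until the pocket with the triangle mark stands in the middle of the window in the fixed clear guard, and let go; the ring must be pressed only gently. Then lift the cell out of that pocket through the window and stand it fully home in the tester's empty nest, leaving the pocket at the window and the other cells, the strip roll, caliper, pliers and screwdriver where they are.

Things in the scene. Friction and masses are not known exactly. Their poses are not given: they have to be found in the camera images.
- carousel: Fixed part of the carousel: grey foot disc 264 mm across, 5 mm thick; central post (radius 16 mm, nut on top to 103 mm); round clear guard, radius 84 mm, from 85.5 to 89.5 mm above the bench. Its window is a notch 54 mm wide, open at the rim, along this frame's -x axis, from the rim in to 22 mm from the centre. Origin: centre of the underside, on the bench, z up. Fixed to the bench.
- wheel: The wheel under the guard, 248 mm across; turns without end about the post, stays where left. Origin on its axis, 6 mm above the bench. Six upright white tubes (inside 20.6 mm, 58 mm from the axis, 60 degrees apart) are the pockets; floor 8 mm, mouth 46 mm above the origin. The marked pocket lies on the wheel's own -x axis: centred in the window when this frame has the carousel's yaw.
- ring_axis (a point): Point on the carousel's axis at the nominal height of the drive ring's top, 52 mm above the bench. The ring: rubber, smooth, flat, nothing to hook or pinch, exposed all round outside the guard, 84 to 124 mm from the axis. It is bent and its bearing leans: its top lies up to 7 mm above or below nominal, differing from place to place and as it turns. Pressed, it sinks 1 mm per 8 N. Feel for it.
- mark (a point): Steel triangle, 20 mm, inlaid flush in the ring's top at the marked pocket, on the wheel's -x axis 103 mm from the axis; the only triangle (round screw heads elsewhere). Dragging the ring takes about 2 N along it: with a push under 7 to 9 N a fingertip mostly slips, 10 to 13 N drags it well, over 20 N is too hard. It may slip or creep, so watch the wheel.
- cell: The cell to move, upright in the marked pocket: a white 18650 cell, 18.5 mm diameter, 65 mm tall, about 46 g. Origin: centre of its underside. In the pocket its underside is 14 mm and its top 79 mm above the bench (2 mm more or less as the wheel leans), so 27 mm stand above the tube and 6 mm are left to the guard, which it passes only at the window. Grip its top 19 mm to stay clear of the ring.
- cell_b: A like cell, upright in another pocket of the wheel, under the guard; goes round with the wheel. Origin: centre of its underside. To be left in its pocket.
- cell_c: A like cell, upright in a third pocket of the wheel. Origin: centre of its underside. To be left in its pocket.
- tester: Cell tester, fixed to the bench: at its -x side a black block 76 by 160 mm, 36 mm high, with three nests (round holes 20.7 mm in diameter, chamfered, 20 mm deep) in a row along its y axis, 45 mm apart; behind it (+x) a grey console 62 mm high beginning 38 mm behind the line of nests. Origin: centre of the underside of the whole, on the bench; the line of nests lies at x = -32 mm.
- nest (a point): Centre of the mouth of the tester's empty nest (the end nest on its +y side), 36 mm above the bench. The nest's floor is 20 mm lower; a cell fully home has its underside 16 mm and its top 81 mm above the bench.
- cell_d: A like cell standing in the tester's middle nest. Origin: centre of its underside. To be left.
- cell_e: A like cell standing in the tester's other end nest (-y side). Origin: centre of its underside. To be left.
- caliper: Digital caliper, 220 mm long, lying flat, 13 mm thick. Bystander.
- strip_roll: Roll of steel strip lying flat, 88 mm across, 11 mm high. Bystander.
- pliers: Long-nose pliers lying flat, 155 mm long, 12 mm thick, origin at the pivot. Bystander.
- driver: Screwdriver lying flat, 190 mm long. Bystander.
Not all that is in view belongs to the job. Leave any purple or yellow look-alike of the tester alone.

How it is judged (in metres and radians):
On the way, in this order (a step that is already met when the one before it is completed fails the run):
1. the marked pocket has been brought to rest in the middle of the window (mark within 10 mm of its centre line) and the robot has let go of the wheel (x of mark in the frame of carousel below -0.09 m and y of mark in the frame of carousel between -0.01 and 0.01 m and angular speed of wheel below 0.05 rad/s and contact force between the fingers and wheel below 0.2 N), for 0.2 s.
2. the cell has been lifted out of its pocket through the window (height (world z) of cell above 0.07 m and contact force between cell and wheel below 0.1 N), for 0.1 s.
At the end, for the whole second after the job is handed in: The cell stands upright and at rest in the tester's empty nest, within 4 mm of its centre and with its underside at least 17 mm down the 20 mm hole, and released; the triangle mark is still within 15 mm of the window's centre line (horizontal distance between cell and nest below 0.004 m and z of cell in the frame of nest below -0.017 m and angle between cell's own z axis and vertical below 0.12 rad and linear speed of cell below 0.02 m/s and x of mark in the frame of carousel below -0.09 m and y of mark in the frame of carousel between -0.015 and 0.015 m); the robot touches nothing.
It fails at once if the drive ring or any part of the wheel is pressed with more than 20 N (contact force between any of the fingers, the arm and wheel above 20 N).
It fails at once if another cell is tipped over or lifted out of its pocket or nest (angle between any of cell_b, cell_c, cell_d, cell_e's own z axis and vertical above 0.3 rad or height (world z) of any of cell_b, cell_c, cell_d, cell_e above 0.03 m).
It fails at once if the strip roll, the pliers, the screwdriver or the caliper is shifted by more than 30 mm (distance of any of caliper, strip_roll, pliers, driver from where it was at the start of the episode above 0.03 m).
It also fails if it takes over 67 s, if anything falls off the work surface, if the arm or the gripper's body presses on something with over 40 N, if the wrist force passes 120 N, or if a joint passes its speed limit or range.

### The arm

A 6-joint arm with a two-finger parallel gripper is mounted at the origin on the work surface. World frame = base frame: x ahead of the robot, y to its left, z up, the work surface at z = 0. Lengths are in mm, angles in degrees, forces in N, time in s.
With the tool pointing down it reaches from about 200 to 875 mm from the base axis. Payload 3.4 kg.
Tool frame: the origin (TCP) lies at the very end of the fingers, on their centre line; the grasp point (between the pads) lies 19 mm behind it; z points along the fingers, y is the line along which they close (so a half turn about z gives the same grasp; the last joint's range is limited). The gripper opens to 94 mm and grips with 3 to 60 N. Pads are 16 mm wide; open, the fingers measure 119 mm over their backs; the gripper's body (75 mm by 177 mm) begins 78 mm behind the grasp point.
Start: joints at [57.64, 15.808, 86.224, -0, 77.962, -6.933], TCP at [246.912, 519.326, 205.493] pointing down, gripper open.
Joint ranges: [-165.64, 165.64], [-43.16, 119.46], [12.63, 154.43], [-67.54, 247.53], [6.08, 155.33], [-154.97, 154.97]. Speed limits (degrees/s): [147.25, 147.25, 180, 180, 180, 180].

### API

Orientations are given as [roll, pitch, yaw] about the fixed x, y, z axes, in that order (R = Rz(yaw) Ry(pitch) Rx(roll)).
In Python, from bench import sense, snapshot, finish_job, masks_of gives the robot as it stands.
- The arm moves only by the tool jog_arm, never from a script. Its argument "plan" is a list of rows, each a list of 7 numbers: the turn, a rotation vector about the tool's x, y, z in units of 6 degrees (1.0 is 6 degrees), then the shift along the tool's x, y, z in units of 60 mm (1.0 is 60 mm), then the opening, from -1 (shut) to 1 (fully open). In form: [[ax, ay, az, dx, dy, dz, grip], ...]. A call has 1 to 10 rows; each row shifts and turns the commanded pose from where the row before left it, along the tool's axes as they then stand; what a row does not reach is not made up. A row lasts 1/8 s, in which the tool goes at most 62.5 mm and 10.7 degrees, less where a joint would pass 70% of its speed; a pose out of reach is approached as far as the arm can. A call is refused whole if a number of a shift passes 1 or a number of a turn 1, either way. A call with a gripper value outside its range is refused whole. The fingers move at their own pace and stop on an object; "newtons" is the grip in N (left out, the last holds). Time passes only in rows, so rows that do not move let the fingers close. It gives the time, the measured TCP pose, the force, the opening and the grip force at its end, in the units of the state.
- sense(): the state, without advancing time (a new reading comes with each control period).
- snapshot(name): name is "side" or "top" or "wrist"; returns a dict with "img" (480x640x3 uint8, red, green, blue), "K" (3x3 intrinsics, pixels), "rvec" (rotation vector, rad) and "tvec" (3), from world to camera coordinates, as OpenCV has them; the wrist camera has in their place "T_tool_cam" (4x4, takes a point from camera to tool coordinates, whose origin is the TCP and whose axes are the flange's). Camera axes: x right, y down, z forward; pixel columns grow to the right and rows downward; lengths in mm; the calibration is good to about 2 mm. A picture is of the moment at which its call begins: read the wrist's pose just before it. There is no depth.
- finish_job(): hands the job in; it is judged then, once.
Trained networks look in the newest picture that a camera, given by its name, has taken for a name from the list of things; names that differ only in an ending like _2 or _b are one class to them, and where a whole thing is asked for, a point or a joint stands for the part that bears it (a point fixed in the world has none). Each returns a list of dicts, best first, with "confidence" (0 to 1); they miss things now and then, are a little off and sometimes report something else, mostly with a low value. They report only what shows in the picture. A call takes as long as a camera call. They do not tell look-alikes from the thing itself.
- masks_of(thing, camera): "pixels" (480x640 bool, what is visible of it) and "xy" ([column, row] in pixels, amid what is visible of it).
The state is a dict: "clock": time; "joint_pos": joint angles; "qvel": joint speeds; "joint_torque": joint torques, N m; "eef_pos": TCP position; "tool_rot": TCP orientation; "wrist_force": force on the tool from outside, world axes, zero at the start; "wrist_torque": the same for the moment, N m; "width": finger opening in mm; "finger_force": force on a finger pad.
Only numpy, scipy, OpenCV 4.12 (cv2) and the standard library are available. Lean on these libraries where they do the work, as an engineer would, in place of code of your own. Each camera call takes 0.05 s, during which the arm holds its last target. There are 200 camera calls.

## Working session

There is one attempt and no reset: what is moved stays moved. The work goes in short steps, Python scripts to look and compute and a tool call to move; the robot and the scene stay as the last step left them, time stands still between calls to the robot, and variables do not carry over. Pictures are saved under pics/ and viewed, at most 10 in all, crops included, and the job is handed in when it is done.

Besides the shell and the picture viewer there is one more tool, called after "Call:" as name(argument=value, ...) on one line, values as JSON. jog_arm: Moves the arm, as the interface text tells. Its arguments: {"type":"object","properties":{"plan":{"type":"array"},"newtons":{"type":"number"}},"required":["plan"]}

```bash
mkdir -p pics; ls
cat > h.py <<'E'
import numpy as np,cv2
from scipy.spatial.transform import Rotation as R
from bench import sense,snapshot,finish_job,masks_of
def cam(s,st=None):
    K=np.array(s['K'],float)
    if 'rvec' in s:
        M=cv2.Rodrigues(np.array(s['rvec'],float))[0];t=np.array(s['tvec'],float).ravel()
        return K,M,t
    T=np.array(s['T_tool_cam'],float)
    W=np.eye(4);W[:3,:3]=R.from_euler('xyz',st['tool_rot'],degrees=True).as_matrix();W[:3,3]=st['eef_pos']
    C=np.linalg.inv(W@T);return K,C[:3,:3],C[:3,3]
def onplane(c,uv,z):
    K,M,t=c;o=-M.T@t;d=M.T@np.linalg.inv(K)@np.array([uv[0],uv[1],1.]);return o+d*(z-o[2])/d[2]
def proj(c,p):
    K,M,t=c;q=K@(M@np.array(p,float)+t);return q[:2]/q[2]
def tri(obs):
    A=np.zeros((3,3));b=np.zeros(3)
    for c,uv in obs:
        K,M,t=c;o=-M.T@t;d=M.T@np.linalg.inv(K)@np.array([uv[0],uv[1],1.]);d/=np.linalg.norm(d)
        P=np.eye(3)-d[None].T@d[None];A+=P;b+=P@o
    return np.linalg.solve(A,b)
def save(s,n): cv2.imwrite('pics/'+n,s['img'][:,:,::-1])
E
python3 - <<'E'
from h import *
st=sense();print(st)
for n in ('top','side','wrist'):
    st=sense();s=snapshot(n);save(s,n+'0.png');c=cam(s,st);print(n,'cam at',-c[1].T@c[2])
    for k in ('carousel','wheel','mark','cell','tester','nest','caliper','strip_roll','pliers','driver'):
        try:
            for d in masks_of(k,n)[:6]: print(k,round(d['confidence'],2),np.round(d['xy']),d['pixels'].sum(),np.round(onplane(c,d['xy'],{'cell':79,'mark':52,'tester':36}.get(k,0))))
        except Exception as e: print(k,e)
a=[cv2.imread(f'pics/{n}0.png') for n in ('top','side','wrist')]
E
```

```text
pics
{'clock': 0.0, 'joint_pos': array([ 5.76388909e+01,  1.58465966e+01,  8.62925756e+01,  7.23126552e-04,
        7.79617597e+01, -6.93089363e+00]), 'qvel': array([-0.03003652,  0.02696493,  0.03113154, -0.10216332,  0.09607534,
        0.01721724]), 'joint_torque': array([-1.28672473e-03, -4.04580259e+01, -2.37232608e+01,  7.02389586e-02,
        3.47153179e-02, -1.52059592e-04]), 'eef_pos': array([246.59878602, 518.82830765, 204.63334086]), 'tool_rot': array([-1.79899891e+02, -1.28814546e-02,  1.54569622e+02]), 'wrist_force': array([-0.26603319,  0.14876588,  0.17120025]), 'wrist_torque': array([ 0.03706554, -0.01331849,  0.01485722]), 'finger_force': 0.0, 'width': 93.52486281070664}
top cam at [ 436.66570776 -100.35941975 1424.93815571]
carousel 0.97 [210. 236.] 4378 [566. 172.   0.]
wheel 0.74 [357. 242.] 4061 [ 557. -176.    0.]
wheel 0.73 [210. 254.] 5556 [521. 171.   0.]
mark 0.6 [208. 250.] 5269 [527. 166.  52.]
cell 0.68 [358. 243.] 4114 [ 548. -174.   79.]
cell 0.66 [196. 262.] 61 [499. 189.  79.]
cell 0.48 [353. 255.] 57 [ 521. -164.   79.]
cell 0.37 [207. 247.] 5500 [53
[... 924 characters left out ...]
22. 311.] 5032 [ 317. -222.   36.]
nest 0.88 [282. 465.] 2944 [ 414. -536.    0.]
nest 0.58 [221. 309.] 4969 [ 309. -193.    0.]
nest 0.57 [334. 280.] 3964 [ 571. -153.    0.]
caliper 0.78 [423. 223.] 816 [829. -10.   0.]
caliper 0.64 [332. 282.] 3801 [ 567. -158.    0.]
strip_roll 0.75 [261. 232.] 530 [411.  23.   0.]
strip_roll 0.66 [312. 172.] 2495 [570. 231.   0.]
pliers 0.93 [257. 139.] 384 [423. 410.   0.]
driver 0.76 [292. 386.] 812 [ 446. -394.    0.]
wrist cam at [178.58322479 551.26919842 383.68051617]
carousel 0.87 [198. 445.] 1006 [461. 244.   0.]
wheel 0.84 [183. 456.] 1116 [469. 216.   0.]
mark 0.79 [184. 457.] 1149 [431. 262.  52.]
pliers 0.66 [301. 405.] 1202 [464. 391.   0.]
```

Run:
```python
import cv2,numpy as np
t=cv2.imread('pics/top0.png');s=cv2.imread('pics/side0.png')
a=cv2.resize(t[180:420,120:600],None,fx=1.66,fy=1.66,interpolation=cv2.INTER_CUBIC)
cv2.imwrite('pics/t_all.png',a)
b=np.hstack([cv2.resize(t[190:300,150:260],(400,400),interpolation=cv2.INTER_CUBIC),cv2.resize(t[190:300,305:415],(400,400),interpolation=cv2.INTER_CUBIC)])
cv2.imwrite('pics/t_z.png',b)
```

```text
(no output)
```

View pics/t_all.png

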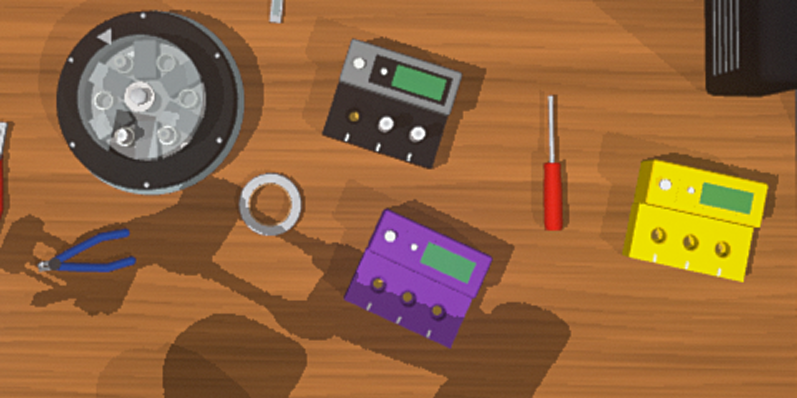

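View pics/t_z.png

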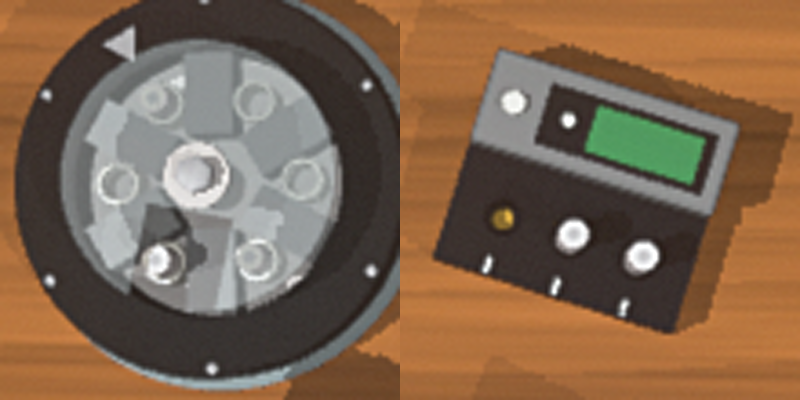

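The mark sits at about (120,42) in the carousel crop, far-left of the ring. The window notch seems to be near (180,265), pointing towards the robot. The true tester is the black and grey one, and its empty nest is the left one at (500,217). I'll move the wrist camera over the carousel to measure this.

Call:
jog_arm(plan=[[0,0,0,-0.8,-0.48,-0.083,-1],[0,0,0,-0.8,-0.48,-0.083,-1],[0,0,0,-0.8,-0.48,-0.083,-1],[0,0,0,-0.8,-0.48,-0.083,-1],[0,0,0,-0.8,-0.48,-0.083,-1],[0,0,0,-0.8,-0.48,-0.083,-1],[0,0,0,-0.8,-0.48,-0.083,-1],[0,0,0,-0.8,-0.48,-0.083,-1],[0,0,0,-0.8,-0.48,-0.083,-1],[0,0,1,0,0,0,-1]])

```text
clock: 2.9
eef_pos: [528.2, 96.2, 250.3]
tool_rot: [-180.0, 0.1, 148.1]
wrist_force: [-0.1, 0.7, 0.2]
width: 1.0
finger_force: 0.0
```

Call:
jog_arm(plan=[[0,0,1,0,0,0,-1],[0,0,1,0,0,0,-1],[0,0,1,0,0,0,-1],[0,0,1,0,0,0,-1],[0,0,1,0,0,0,-1],[0,0,1,0,0,0,-1],[0,0,1,0,0,0,-1],[0,0,1,0,0,0,-1],[0,0,1,0,0,0,-1],[0,0,1,0,0,0,-1]])

```text
clock: 4.15
eef_pos: [525.7, 99.8, 250.3]
tool_rot: [180.0, -0.0, 88.4]
wrist_force: [0.0, -0.7, -0.4]
width: 0.5
finger_force: 0.0
```

Call:
jog_arm(plan=[[0,0,1,0,0,0,-1],[0,0,0.8,0,0,0,-1],[0,0,0,0,0,0,-1]])

```text
clock: 4.53
eef_pos: [525.8, 99.7, 250.3]
tool_rot: [180.0, -0.0, 77.8]
wrist_force: [-0.2, -0.1, 0.2]
width: 0.3
finger_force: 0.0
```

Run:
```python
from h import *
st=sense();print(st['eef_pos'],st['tool_rot'],st['wrist_force'],st['width'],st['clock'])
s=snapshot('wrist');save(s,'w1.png');c=cam(s,st);print(s['K'],-c[1].T@c[2],c[1][2])
for k in ('mark','cell','carousel','wheel'):
    for d in masks_of(k,'wrist')[:6]: print(k,round(d['confidence'],2),np.round(d['xy']),d['pixels'].sum(),np.round(onplane(c,d['xy'],{'cell':79,'mark':52}.get(k,0))))
```

```text
[525.76796103  99.72315624 250.31190765] [ 1.79995365e+02 -3.59648366e-03  7.78287351e+01] [-0.19915303 -0.06969871  0.18310521] 0.3075724504050813 4.525
[[362.62163669   0.         318.0805027 ]
 [  0.         362.62163669 234.03523417]
 [  0.           0.           1.        ]] [541.9651289  173.27666575 428.50534528] [-0.05504301 -0.25469209 -0.9654544 ]
mark 0.91 [304. 128.] 24526 [530. 183.  52.]
cell 0.79 [271. 119.] 389 [503. 198.  79.]
carousel 0.76 [340. 126.] 23945 [569. 178.   0.]
wheel 0.68 [302. 127.] 24212 [526. 186.   0.]
```

View pics/w1.png

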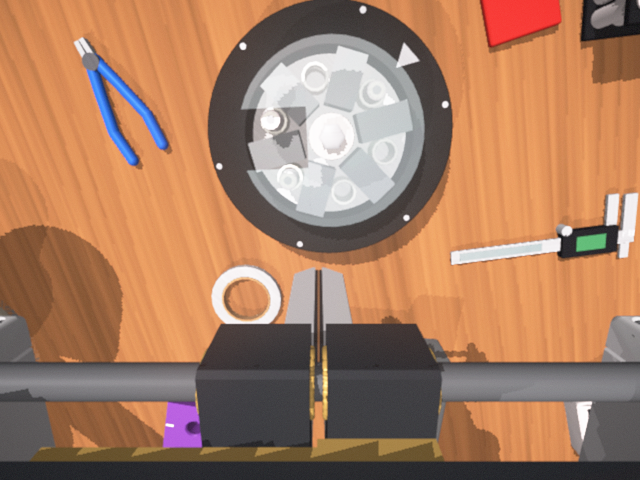

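Image right is roughly world +x. The mark is at (406,56), the wheel centre near (332,136), and the window is the darker, unveiled notch on the left around (275,137), with a cell showing at (271,120). Next I'll rectify the guard plane for precise values.

Run:
```python
from h import *
s=cv2.imread('pics/w1.png')
from bench import snapshot
st=sense();sn=snapshot('wrist');c=cam(sn,st);im=sn['img']
# ring outer rim: fit dark region -> rectify at z=52, circle fit
g=im.max(2).astype(int)
dark=((g<75)&(np.arange(480)[:,None]<255)).astype(np.uint8)
n,l,stt,_=cv2.connectedComponentsWithStats(dark);
i=l[136,215] or l[100,225];print(i,stt[i])
cs,_=cv2.findContours((l==i).astype(np.uint8),cv2.RETR_EXTERNAL,cv2.CHAIN_APPROX_NONE)
h=cv2.convexHull(max(cs,key=len))[:,0]
P=np.array([onplane(c,p,52)[:2] for p in h])
from scipy.optimize import least_squares
f=least_squares(lambda q:np.hypot(P[:,0]-q[0],P[:,1]-q[1])-q[2],[540,172,124],loss='soft_l1',f_scale=1);print('ring',f.x,np.abs(f.fun).max())
# mark centroid
br=(im.min(2)>110)&(im.max(2).astype(int)-im.min(2)<25);m=br[40:72,388:425];n,l,stt,ce=cv2.connectedComponentsWithStats(m.astype(np.uint8))
for k in range(1,n): 
    if stt[k][4]>20: p=onplane(c,ce[k]+[388,40],52);print('mark',ce[k]+[388,40],stt[k],p,np.hypot(*(p[:2]-f.x[:2])),np.degrees(np.arctan2(p[1]-f.x[1],p[0]-f.x[0])))
# rectified z=87.5
cx,cy=f.x[:2];N=600;sc=3.
H=[]
src=[];dst=[]
for dx,dy in((-90,-90),(90,-90),(90,90),(-90,90)):
    src.append(proj(c,[cx+dx,cy+dy,89.5]));dst.append([300+dx*sc,300-dy*sc])
M=cv2.getPerspectiveTransform(np.float32(src),np.float32(dst));r=cv2.warpPerspective(im,M,(600,600),flags=cv2.INTER_CUBIC)
for a in (160,165,170,175): 
    t=np.radians(a);cv2.line(r,(int(300+90*3*np.cos(t)),int(300-270*np.sin(t))),(int(300+95*3*np.cos(t)),int(300-285*np.sin(t))),(255,0,0),1)
cv2.imwrite('pics/rect1.png',r[:,:,::-1])
```

```text
0 [     0      0    640    480 295294]
ring [489.21901097 -75.13482997 457.69165257] 17.320926342634607
mark [401.60330579  59.40495868] [  0   2  32  30 484] [634.67881621 225.34462995  52.        ] 333.8359788581863 64.16873143171735
```

View pics/rect1.png

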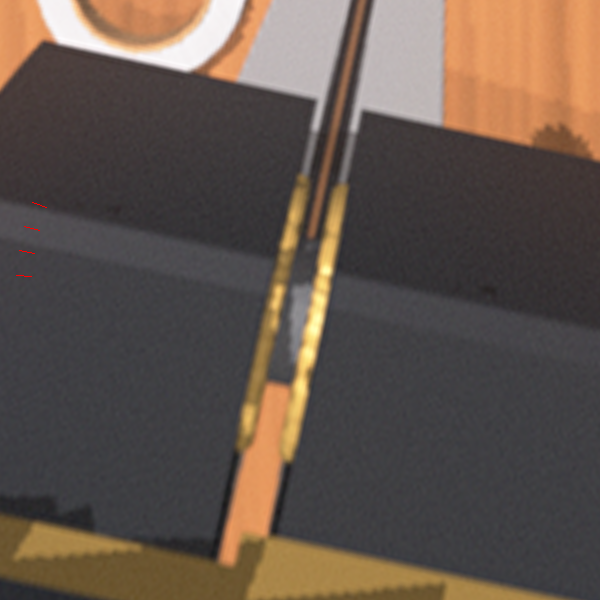

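```bash
cat > wheel.py <<'E'
from h import *
from scipy.optimize import least_squares
def ring(im,c,seed):
    g=im.max(2).astype(int)
    dark=((g<70)&(np.arange(480)[:,None]<258)).astype(np.uint8)
    dark=cv2.morphologyEx(dark,cv2.MORPH_OPEN,np.ones((3,3)))
    n,l,stt,_=cv2.connectedComponentsWithStats(dark)
    i=1+np.argmax(stt[1:,4])
    ys,xs=np.nonzero(l==i)
    h=cv2.convexHull(np.c_[xs,ys].astype(np.int32))[:,0]
    P=np.array([onplane(c,p,52)[:2] for p in h])
    f=least_squares(lambda q:np.hypot(P[:,0]-q[0],P[:,1]-q[1])-q[2],[540,172,124],loss='soft_l1',f_scale=1)
    return f.x,np.abs(f.fun).max(),stt[i]
def mark(im,c,C,z=52):
    # bright grey blob between r 90 and 118 of largest area
    u,v=np.meshgrid(np.arange(640),np.arange(480))
    K,M,t=c;o=-M.T@t;d=np.stack([u,v,np.ones_like(u)],-1)@np.linalg.inv(K).T@M
    k=(z-o[2])/d[...,2];X=o[0]+k*d[...,0];Y=o[1]+k*d[...,1];r=np.hypot(X-C[0],Y-C[1])
    m=((im.min(2)>90)&(im.max(2).astype(int)-im.min(2)<40)&(r>89)&(r<118)).astype(np.uint8)
    n,l,s,ce=cv2.connectedComponentsWithStats(m)
    out=[]
    for i in np.argsort(-s[1:,4])[:3]+1:
        p=onplane(c,ce[i],z);out.append((int(s[i,4]),np.round(ce[i]),round(np.hypot(p[0]-C[0],p[1]-C[1]),1),round(np.degrees(np.arctan2(p[1]-C[1],p[0]-C[0])),1)))
    return out
def rect(im,c,C,z,fn,sc=3.):
    src=[proj(c,[C[0]+a,C[1]+b,z]) for a,b in((-90,-90),(90,-90),(90,90),(-90,90))]
    dst=[[300+a*sc,300-b*sc] for a,b in((-90,-90),(90,-90),(90,90),(-90,90))]
    r=cv2.warpPerspective(im,cv2.getPerspectiveTransform(np.float32(src),np.float32(dst)),(600,600),flags=cv2.INTER_CUBIC)
    cv2.imwrite(fn,r[:,:,::-1])
E
python3 - <<'E'
from wheel import *
st=sense();s=snapshot('wrist');c=cam(s,st);im=s['img'];print(im[100,225],im[220,300])
f=ring(im,c,None);print(f)
C=f[0][:2]
print(mark(im,c,C))
rect(im,c,C,89.5,'pics/rect2.png')
E
```

```text
[77 67 63] [156 160 162]
(array([559.95466151, 187.28204266, 104.20485133]), np.float64(24.56822554600855), array([ 292,    0,  127,   48, 3338], dtype=int32))
[(3732, array([335., 197.]), np.float64(79.2), np.float64(-100.3)), (183, array([409.,  53.]), np.float64(92.6), np.float64(26.7)), (58, array([362.,   9.]), np.float64(99.1), np.float64(62.4))]
```

View pics/rect2.png

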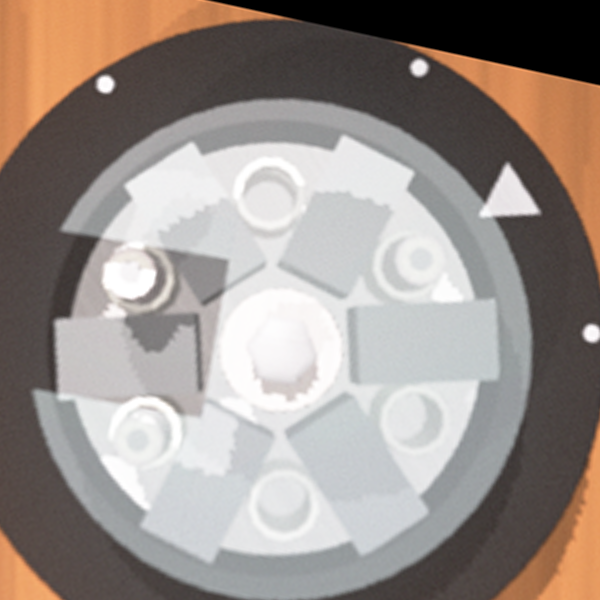

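The picture is clear. In the rectified view the guard centre is at (280,349) px, giving world (553.3, 170.9). The notch corners at (62,232), (228,262), (202,415) and (33,390) put the window direction at about 170.5°. The mark at (510,193) works out to about 33.8° once brought to z=52, so the wheel needs about +137°. I'll place the fingertip over the ring at −160°.

Call:
jog_arm(plan=[[0,0,0,0.157,-0.65,0,-1],[0,0,0,0.157,-0.65,0,-1],[0,0,0,0,0,0.8,-1],[0,0,0,0,0,0.8,-1],[0,0,0,0,0,0.8,-1],[0,0,0,0,0,0.6,-1],[0,0,0,0,0,0.13,-1],[0,0,0,0,0,0,-1]])

```text
clock: 5.88
eef_pos: [454.1, 134.7, 62.9]
tool_rot: [180.0, -0.0, 77.8]
wrist_force: [-0.5, -0.1, 0.3]
width: 0.7
finger_force: 0.0
```

Run:
```python
from wheel import *
st=sense();print(st['eef_pos'],st['wrist_force'],st['clock'])
s=snapshot('wrist');save(s,'w2.png');c=cam(s,st);im=s['img'];print(mark(im,c,(553.3,170.9)))
```

```text
[454.06463284 134.74916466  62.89566812] [-0.46741108 -0.05049693  0.28719903] 5.875
[(9414, array([541., 318.]), np.float64(91.4), np.float64(-76.6)), (1369, array([335., 297.]), np.float64(105.5), np.float64(-151.3)), (708, array([627.,  12.]), np.float64(92.1), np.float64(41.8))]
```

Call:
jog_arm(plan=[[0,0,0,0,0,0.025,-1],[0,0,0,0,0,0.025,-1],[0,0,0,0,0,0.015,-1],[0,0,0,0,0,0,-1]])

```text
clock: 6.42
eef_pos: [453.5, 134.7, 58.7]
tool_rot: [180.0, -0.0, 77.8]
wrist_force: [-0.6, -0.2, -0.2]
width: 0.7
finger_force: 0.0
```

Call:
jog_arm(plan=[[0,0,0,0,0,0.01,-1],[0,0,0,0,0,0.01,-1],[0,0,0,0,0,0,-1]])

```text
clock: 6.8
eef_pos: [453.5, 134.7, 57.3]
tool_rot: [-180.0, -0.0, 77.8]
wrist_force: [0.3, 0.2, 1.0]
width: 0.3
finger_force: 0.0
```

Call:
jog_arm(plan=[[0,0,0,0,0,0.01,-1],[0,0,0,0,0,0.01,-1],[0,0,0,0,0,0,-1]])

```text
clock: 7.18
eef_pos: [453.5, 134.7, 56.1]
tool_rot: [-180.0, -0.0, 77.8]
wrist_force: [-0.6, -0.1, 0.5]
width: 0.3
finger_force: 0.0
```

Call:
jog_arm(plan=[[0,0,0,0,0,0.01,-1],[0,0,0,0,0,0.01,-1],[0,0,0,0,0,0.01,-1],[0,0,0,0,0,0,-1]])

```text
clock: 7.68
eef_pos: [453.5, 134.7, 54.3]
tool_rot: [-180.0, -0.0, 77.8]
wrist_force: [0.1, -0.3, 0.3]
width: 0.6
finger_force: 0.0
```

Call:
jog_arm(plan=[[0,0,0,0,0,0.01,-1],[0,0,0,0,0,0.01,-1],[0,0,0,0,0,0.01,-1],[0,0,0,0,0,0,-1]])

```text
clock: 8.18
eef_pos: [453.5, 134.7, 52.5]
tool_rot: [-180.0, -0.0, 77.8]
wrist_force: [0.1, -0.3, 0.0]
width: 0.2
finger_force: 0.0
```

Call:
jog_arm(plan=[[0,0,0,0,0,0.01,-1],[0,0,0,0,0,0.01,-1],[0,0,0,0,0,0.01,-1],[0,0,0,0,0,0,-1]])

```text
clock: 8.68
eef_pos: [453.5, 134.7, 50.7]
tool_rot: [-180.0, -0.0, 77.8]
wrist_force: [0.5, 0.8, -0.0]
width: 0.5
finger_force: 0.0
```

Call:
jog_arm(plan=[[0,0,0,0,0,0.01,-1],[0,0,0,0,0,0.01,-1],[0,0,0,0,0,0.01,-1],[0,0,0,0,0,0,-1]])

```text
clock: 9.18
eef_pos: [453.6, 134.7, 49.4]
tool_rot: [180.0, -0.0, 77.8]
wrist_force: [-1.4, 0.2, 4.6]
width: 0.2
finger_force: 2.5
```

Run:
```python
import numpy as np
y=np.radians(77.83);tx=np.array([np.cos(y),np.sin(y)]);ty=np.array([np.sin(y),-np.cos(y)])
for a in range(-160,0,4):
    p=lambda t:106*np.array([np.cos(np.radians(t)),np.sin(np.radians(t))])
    d=(p(a+4)-p(a))/60;print(a,round(d@tx,3),round(d@ty,3),end=' | ')
```

```text
-160 -0.102 0.069 | -156 -0.097 0.076 | -152 -0.091 0.083 | -148 -0.085 0.089 | -144 -0.079 0.095 | -140 -0.072 0.1 | -136 -0.065 0.105 | -132 -0.058 0.109 | -128 -0.05 0.113 | -124 -0.042 0.116 | -120 -0.034 0.119 | -116 -0.025 0.121 | -112 -0.017 0.122 | -108 -0.008 0.123 | -104 0.0 0.123 | -100 0.009 0.123 | -96 0.018 0.122 | -92 0.026 0.121 | -88 0.034 0.118 | -84 0.043 0.116 | -80 0.05 0.113 | -76 0.058 0.109 | -72 0.066 0.104 | -68 0.073 0.1 | -64 0.08 0.094 | -60 0.086 0.088 | -56 0.092 0.082 | -52 0.097 0.076 | -48 0.102 0.069 | -44 0.107 0.061 | -40 0.111 0.054 | -36 0.114 0.046 | -32 0.117 0.038 | -28 0.12 0.029 | -24 0.122 0.021 | -20 0.123 0.013 | -16 0.123 0.004 | -12 0.123 -0.005 | -8 0.123 -0.013 | -4 0.121 -0.022 |
```

Call:
jog_arm(plan=[[0,0,0,0,0,0.012,-1],[0,0,0,0,0,0.012,-1],[0,0,0,0,0,0,-1]])

```text
clock: 9.55
eef_pos: [453.6, 134.7, 48.6]
tool_rot: [180.0, -0.0, 77.8]
wrist_force: [-3.1, 0.1, 9.6]
width: 0.5
finger_force: 5.3
```

Call:
jog_arm(plan=[[0,0,0,-0.102,0.069,0.006,-1],[0,0,0,-0.097,0.076,0.003,-1],[0,0,0,-0.091,0.083,0,-1]])

```text
clock: 9.93
eef_pos: [464.2, 115.3, 48.6]
tool_rot: [179.9, -0.1, 77.8]
wrist_force: [-1.8, 1.3, 13.6]
width: 0.4
finger_force: 6.5
```

Run:
```python
from wheel import *
st=sense();print(st['eef_pos'],st['wrist_force'],st['clock'])
s=snapshot('top');save(s,'t2.png');c=cam(s);print(mark(s['img'],c,(553.3,170.9)))
s=snapshot('wrist');save(s,'w3.png');c=cam(s,st);print(mark(s['img'],c,(553.3,170.9)))
a=cv2.resize(cv2.imread('pics/t2.png')[190:300,150:260],(480,480),interpolation=cv2.INTER_CUBIC)
cv2.imwrite('pics/c3.png',np.hstack([cv2.resize(cv2.imread('pics/w3.png'),(320,240)),cv2.resize(a,(240,240))]))
```

```text
[464.15530042 115.34011463  48.63051193] [-1.75106276  1.26162464 13.56671697] 9.925
[(864, array([192., 277.]), np.float64(93.7), np.float64(161.1)), (126, array([175., 217.]), np.float64(88.7), np.float64(56.6)), (39, array([160., 256.]), np.float64(113.2), np.float64(111.8))]
[(11884, array([508., 300.]), np.float64(84.8), np.float64(-85.2)), (832, array([305., 287.]), np.float64(110.4), np.float64(-150.3)), (115, array([325.,  13.]), np.float64(89.5), np.float64(131.4))]
```

View pics/c3.png

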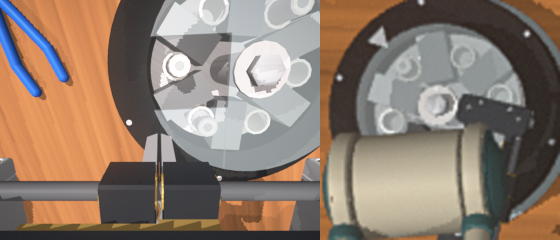

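Wheel turned with the finger: the mark moved to (380,38) in the right pane. Continuing the drag.

Call:
jog_arm(plan=[[0,0,0,-0.085,0.089,-0.006,-1],[0,0,0,-0.079,0.095,-0.005,-1],[0,0,0,-0.072,0.1,-0.003,-1],[0,0,0,-0.065,0.105,-0.003,-1]])

```text
clock: 10.52
eef_pos: [483.5, 92.8, 49.5]
tool_rot: [179.9, -0.1, 77.7]
wrist_force: [-1.8, 2.7, 10.6]
width: 0.2
finger_force: 5.2
```

Call:
jog_arm(plan=[[0,0,0,-0.058,0.109,0,-1],[0,0,0,-0.05,0.113,-0.001,-1],[0,0,0,-0.042,0.116,-0.001,-1],[0,0,0,-0.034,0.119,-0.002,-1],[0,0,0,-0.025,0.121,-0.002,-1]])

```text
clock: 11.15
eef_pos: [514.5, 73.2, 50.0]
tool_rot: [179.9, -0.1, 77.7]
wrist_force: [-2.3, 2.0, 12.0]
width: 0.3
finger_force: 5.8
```

Call:
jog_arm(plan=[[0,0,0,-0.017,0.122,-0.002,-1],[0,0,0,-0.008,0.123,-0.002,-1],[0,0,0,0,0.123,-0.002,-1],[0,0,0,0.009,0.123,-0.002,-1],[0,0,0,0.018,0.122,-0.002,-1]])

```text
clock: 11.78
eef_pos: [550.2, 65.5, 50.7]
tool_rot: [179.9, -0.1, 77.8]
wrist_force: [-2.7, 2.4, 11.9]
width: 0.4
finger_force: 6.0
```

Run:
```python
from wheel import *
st=sense();C=(553.3,170.9);e=st['eef_pos'];print(e,st['clock'],np.degrees(np.arctan2(e[1]-C[1],e[0]-C[0])),np.hypot(e[1]-C[1],e[0]-C[0]))
s=snapshot('wrist');save(s,'w4.png');c=cam(s,st);print(mark(s['img'],c,C))
s=snapshot('top');save(s,'t4.png');c=cam(s);print(mark(s['img'],c,C))
```

```text
[550.18522638  65.45351065  50.74656734] 11.775 -91.69196248464314 105.49248281800762
[(15886, array([305., 189.]), np.float64(54.7), np.float64(-88.2)), (149, array([ 53., 160.]), np.float64(114.1), np.float64(-172.1)), (114, array([452., 233.]), np.float64(115.7), np.float64(-53.1))]
[(598, array([241., 215.]), np.float64(95.1), np.float64(-53.4)), (247, array([249., 256.]), np.float64(105.4), np.float64(-111.3)), (125, array([169., 233.]), np.float64(88.2), np.float64(82.4))]
```

Run:
```python
import cv2,numpy as np
a=cv2.resize(cv2.imread('pics/t4.png')[190:300,150:260],(300,300),interpolation=cv2.INTER_CUBIC)
cv2.imwrite('pics/c4.png',np.hstack([cv2.resize(cv2.imread('pics/w4.png'),(400,300)),a]))
```

```text
(no output)
```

View pics/c4.png

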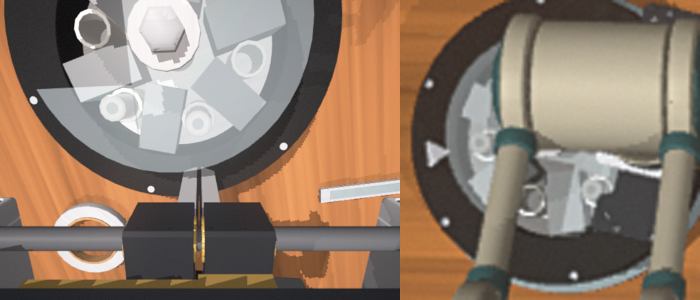

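The mark is at about (163,246) in the top picture. The wrist-view screws put it at about 97.5°, so there has been little slip and about 73° is left.

Call:
jog_arm(plan=[[0,0,0,0.026,0.121,-0.002,-1],[0,0,0,0.034,0.118,-0.002,-1],[0,0,0,0.043,0.116,-0.002,-1],[0,0,0,0.05,0.113,-0.002,-1],[0,0,0,0.058,0.109,-0.001,-1]])

```text
clock: 12.5
eef_pos: [586.5, 70.3, 51.4]
tool_rot: [179.9, -0.1, 77.8]
wrist_force: [-2.5, 1.8, 12.0]
width: 0.4
finger_force: 6.1
```

Call:
jog_arm(plan=[[0,0,0,0.066,0.104,-0.002,-1],[0,0,0,0.073,0.1,-0.002,-1],[0,0,0,0.08,0.094,-0.002,-1],[0,0,0,0.086,0.088,-0.001,-1],[0,0,0,0.092,0.082,-0.001,-1]])

```text
clock: 13.12
eef_pos: [619.0, 87.3, 52.0]
tool_rot: [179.9, -0.0, 77.8]
wrist_force: [-2.6, 0.7, 11.4]
width: 0.1
finger_force: 5.8
```

Call:
jog_arm(plan=[[0,0,0,0.097,0.076,-0.001,-1],[0,0,0,0.102,0.069,-0.001,-1],[0,0,0,0.107,0.061,-0.001,-1],[0,0,0,0.111,0.054,-0.001,-1],[0,0,0,0.114,0.046,0,-1]])

```text
clock: 13.75
eef_pos: [643.9, 114.4, 52.4]
tool_rot: [179.9, 0.0, 77.8]
wrist_force: [-3.0, -0.9, 10.9]
width: -0.3
finger_force: 5.7
```

```bash
cat >> wheel.py <<'E'
def screws(im,c,C,z=52):
    u,v=np.meshgrid(np.arange(640),np.arange(480))
    K,M,t=c;o=-M.T@t;d=np.stack([u,v,np.ones_like(u)],-1)@np.linalg.inv(K).T@M
    k=(z-o[2])/d[...,2];X=o[0]+k*d[...,0];Y=o[1]+k*d[...,1];r=np.hypot(X-C[0],Y-C[1])
    m=((im.min(2)>130)&(r>94)&(r<122)).astype(np.uint8)
    n,l,s,ce=cv2.connectedComponentsWithStats(m)
    for i in range(1,n):
        if 15<s[i,4]<600 and max(s[i,2:4])<45:
            p=onplane(c,ce[i],z);print(s[i,4],np.round(ce[i]),np.round([np.hypot(p[0]-C[0],p[1]-C[1]),np.degrees(np.arctan2(p[1]-C[1],p[0]-C[0]))],1))
E
python3 - <<'E'
from wheel import *
st=sense();C=(553.3,170.9);e=st['eef_pos'];print(e,st['wrist_force'],np.degrees(np.arctan2(e[1]-C[1],e[0]-C[0])))
s=snapshot('wrist');save(s,'w5.png');screws(s['img'],cam(s,st),C);print('top')
s=snapshot('top');save(s,'t5.png');c=cam(s);print(proj(c,[*C,89.5]))
s2=cv2.imread('pics/t4.png')[:,:,::-1];screws(s2,c,C)
E
```

```text
[643.85540349 114.3565981   52.4246753 ] [-3.04623954 -0.88720051 10.94673195] -31.980932427716002
145 [340. 151.] [116.    3.9]
172 [ 42. 357.] [  96.3 -136.2]
top
[203.21750323 237.40999286]
126 [241. 211.] [100.7 -49.4]
209 [251. 224.] [107.7 -70.9]
39 [162. 246.] [102.9  99.9]
160 [247. 260.] [ 105.8 -116.1]
45 [181. 279.] [108.  148.7]
```

Call:
jog_arm(plan=[[0,0,0,0.117,0.038,-0.001,-1],[0,0,0,0.12,0.029,0,-1],[0,0,0,0.122,0.021,0,-1],[0,0,0,0,0,0,-1]])

```text
clock: 14.35
eef_pos: [654.3, 135.3, 52.6]
tool_rot: [179.8, -0.1, 77.8]
wrist_force: [-1.8, 0.3, 10.3]
width: 0.5
finger_force: 5.2
```

Run:
```python
from wheel import *
st=sense();C=(553.3,170.9);e=st['eef_pos'];print(e,st['wrist_force'],np.degrees(np.arctan2(e[1]-C[1],e[0]-C[0])))
s=snapshot('wrist');save(s,'w6.png');screws(s['img'],cam(s,st),C);print('top')
s=snapshot('top');save(s,'t6.png');c=cam(s);screws(s['img'],c,C)
```

```text
[654.31611305 135.30574691  52.63664838] [-1.77668599  0.2640519  10.34286406] -19.410527700449645
183 [81.  7.] [116.3  76.2]
69 [ 6. 78.] [ 94.8 100.1]
144 [309. 152.] [115.9  15.9]
272 [ 16. 383.] [  99.6 -144.1]
top
81 [211. 192.] [107.7  -3.6]
71 [193. 195.] [106.5  19. ]
188 [160. 250.] [107.9 104.3]
```

Call:
jog_arm(plan=[[0,0,0,0.062,0.008,0,-1],[0,0,0,0.062,0.006,0,-1],[0,0,0,0,0,0,-1],[0,0,0,0,0,-0.05,-1],[0,0,0,0,0,-0.3,-1],[0,0,0,0,0,-0.9,-1],[0,0,0,0,0,-0.9,-1]])

```text
clock: 15.32
eef_pos: [654.8, 141.5, 180.7]
tool_rot: [-179.9, 0.0, 77.8]
wrist_force: [0.5, 0.0, 0.1]
width: 0.8
finger_force: 0.0
```

Call:
jog_arm(plan=[[0,0,0,0,-0.9,-0.35,-0.36],[0,0,0,0,-0.9,-0.35,-0.36],[0,0,0,-0.7,0,0,-0.36],[0,0,0,0,0,0,-0.36]])

```text
clock: 15.82
eef_pos: [539.9, 122.0, 222.8]
tool_rot: [179.9, 0.0, 77.7]
wrist_force: [-0.5, 0.5, 0.2]
width: 29.9
finger_force: 0.0
```

Run:
```python
from wheel import *
st=sense();C=(553.3,170.9);e=st['eef_pos'];print(e,st['clock'],st['width'])
s=snapshot('wrist');save(s,'w7.png');c=cam(s,st);print('cam',-c[1].T@c[2]);screws(s['img'],c,C);print(mark(s['img'],c,C))
rect(s['img'],c,C,89.5,'pics/rect7.png')
for d in masks_of('cell','wrist')[:5]: print(round(d['confidence'],2),d['xy'],onplane(c,d['xy'],79))
```

```text
[539.87536464 122.03360768 222.75561637] 15.825 29.946684312255922
cam [556.00129802 195.66889045 400.92153326]
54 [316.  26.] [116.8  79.7]
47 [430.  94.] [116.5  19.3]
49 [206. 102.] [117.  139.7]
262 [211. 167.] [103.6 169.4]
41 [424. 221.] [116.7 -41.1]
38 [220. 226.] [ 116.7 -160.8]
109 [280. 272.] [ 117.4 -123. ]
140 [357. 273.] [116.8 -83.4]
37 [323. 278.] [ 116.8 -101. ]
[(2893, array([335., 184.]), np.float64(24.2), np.float64(-67.5)), (316, array([212., 167.]), np.float64(103.2), np.float64(169.4)), (87, array([355., 271.]), np.float64(114.1), np.float64(-84.2))]
0.67 [355.8, 436.8] [ 529.02785207 -120.52413203   79.        ]
0.61 [256.4, 166.5] [498.29555511 181.9702882   79.        ]
```

View pics/rect7.png

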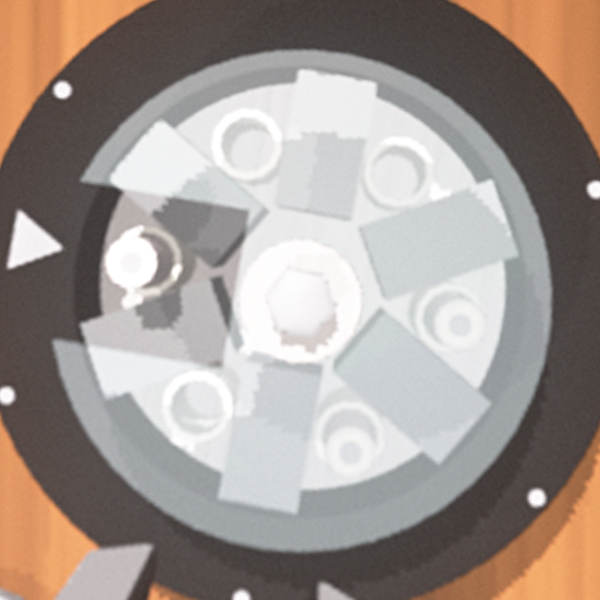

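The marked pocket with its cell is in the middle of the window: mark at (35,240) px, or 169.4°, against a window direction of about 170.5°. The cell top is at (130,260). I'll take a second, nearer view to triangulate the cell top.

Call:
jog_arm(plan=[[0,0,0,0.09,-0.76,0,-0.36],[0,0,0,0,0,0.6,-0.36],[0,0,0,0,0,0,-0.36],[0,0,0,0,0,0,-0.36]])

```text
clock: 16.42
eef_pos: [498.5, 138.7, 185.8]
tool_rot: [180.0, -0.0, 77.8]
wrist_force: [-0.7, -0.0, 0.4]
width: 30.3
finger_force: 0.0
```

```bash
cat > top.py <<'E'
from wheel import *
def celltop(im,c,g,rad=25,thr=215):
    u0,v0=[int(round(q)) for q in proj(c,g)]
    w=im[v0-rad:v0+rad,u0-rad:u0+rad];m=(w.min(2)>thr).astype(np.uint8)
    n,l,s,ce=cv2.connectedComponentsWithStats(m)
    i=1+np.argmax(s[1:,4]);return ce[i]+[u0-rad,v0-rad],s[i],(u0,v0)
E
python3 - <<'E'
from top import *
C=(553.3,170.9);g=[496.3,182,79]
im1=cv2.imread('pics/w7.png')[:,:,::-1]
st=sense();s=snapshot('wrist');save(s,'w8.png');c=cam(s,st);print(st['eef_pos'])
screws(s['img'],c,C)
st1=dict(tool_rot=[179.9,0,77.7],eef_pos=[539.875,122.034,222.756]);c1=cam({k:s[k] for k in('K','T_tool_cam')},st1)
a=np.hstack([cv2.resize(im[int(v)-40:int(v)+40,int(u)-40:int(u)+40],(400,400),interpolation=cv2.INTER_NEAREST) for im,(u,v) in((im1,proj(c1,g)),(s['img'],proj(c,g)))])
cv2.imwrite('pics/c8.png',a[:,:,::-1]);print(proj(c1,g),proj(c,g))
E
```

```text
[498.53002057 138.72411918 185.82917371]
68 [373.  23.] [116.7  79.7]
59 [498. 100.] [116.7  19.2]
58 [248. 107.] [117.1 139.8]
321 [251. 179.] [103.9 169.4]
47 [484. 239.] [116.7 -41.1]
46 [258. 244.] [ 117.1 -160.8]
97 [331. 272.] [  94.6 -123.9]
76 [282. 272.] [ 118.3 -144.6]
[254.19277436 166.98853331] [303.09395746 180.55128187]
```

View pics/c8.png

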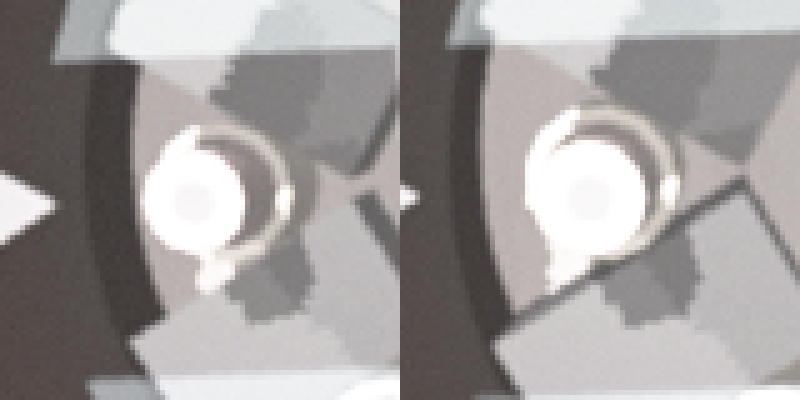

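The cell top disc is centred at about (252.8,166.4) in view 1 and (300.6,179.2) in view 2. I'll triangulate it, and locate the nest in the side and top views as well.

Run:
```python
from top import *
st=sense();s=snapshot('wrist');c=cam(s,st)
c1=cam({k:s[k] for k in('K','T_tool_cam')},dict(tool_rot=[179.9,0,77.7],eef_pos=[539.875,122.034,222.756]))
print(tri([(c1,(252.8,166.4)),(c,(300.6,179.2))]),onplane(c1,(252.8,166.4),79),onplane(c,(300.6,179.2),79))
print(tri([(c1,(211,167)),(c,(251,179))]))
```

```text
[494.70656975 182.78433432  75.70530671] [495.24037079 182.75212069  79.        ] [495.02017562 183.2818409   79.        ]
[452.02376428 189.79992589  54.21607754]
```

Call:
jog_arm(plan=[[0,0,0,0.708,-0.21,0,-0.36],[0,0,-0.4,0,0,0.5,-0.36],[0,0,0,0,0,0.5,-0.36],[0,0,0,0,0,0.4,-0.36],[0,0,0,0,0,0.3,-0.36],[0,0,0,0,0,0,-0.36]])

```text
clock: 17.27
eef_pos: [494.0, 182.4, 82.8]
tool_rot: [-179.9, 0.0, 80.2]
wrist_force: [-0.3, -0.5, 0.4]
width: 30.3
finger_force: 0.0
```

Call:
jog_arm(plan=[[0,0,0,0.012,0.02,0.1,-0.36],[0,0,0,0,0,0.15,-0.36],[0,0,0,0,0,0.113,-0.36],[0,0,0,0,0,0,-0.36]])

```text
clock: 17.77
eef_pos: [494.8, 182.9, 61.0]
tool_rot: [-179.9, 0.0, 80.2]
wrist_force: [0.9, 0.7, -0.5]
width: 30.6
finger_force: 0.0
```

Call:
jog_arm(plan=[[0,0,0,0,0,0,-0.55],[0,0,0,0,0,0,-0.7],[0,0,0,0,0,0,-0.8],[0,0,0,0,0,0,-0.8],[0,0,0,0,0,0,-0.8]], newtons=15)

```text
clock: 18.4
eef_pos: [495.6, 183.0, 61.7]
tool_rot: [180.0, -0.0, 80.2]
wrist_force: [0.1, -0.2, 0.1]
width: 18.0
finger_force: 15.0
```

Call:
jog_arm(plan=[[0,0,0,0,0,-0.1,-0.8],[0,0,0,0,0,-0.2,-0.8],[0,0,0,0,0,-0.4,-0.8],[0,0,0,0,0,-0.5,-0.8],[0,0,0,0,0,-0.5,-0.8],[0,0,0,0,0,-0.5,-0.8],[0,0,0,0,0,0,-0.8]])

```text
clock: 19.27
eef_pos: [497.1, 183.5, 196.5]
tool_rot: [179.7, -0.1, 80.2]
wrist_force: [-0.7, 1.0, -1.1]
width: 18.0
finger_force: 15.0
```

Run:
```python
from wheel import *
st=sense();C=(553.3,170.9);print(st['eef_pos'],st['width'],st['finger_force'])
s=snapshot('wrist');save(s,'w9.png');screws(s['img'],cam(s,st),C)
t=snapshot('top');save(t,'t9.png');d=snapshot('side');save(d,'s9.png')
for n,q in(('top',t),('side',d)):
    c=cam(q)
    print(n,[np.round(proj(c,p),1) for p in ([530,-130,36],[515,-175,36],[500,-215,36])])
    for m in masks_of('cell',n): print(round(m['confidence'],2),np.round(m['xy'],1),m['pixels'].sum())
a=cv2.resize(cv2.imread('pics/t9.png')[210:280,330:400],(400,400),interpolation=cv2.INTER_CUBIC)
b=cv2.resize(cv2.imread('pics/s9.png')[240:320,285:365],(400,400),interpolation=cv2.INTER_CUBIC)
cv2.imwrite('pics/c9.png',np.hstack([a,b]))
```

```text
[497.06280469 183.4500093  196.51856555] 17.976879814450115 14.994837194681168
56 [387.  89.] [116.5  79.8]
52 [267. 159.] [117.4 139.7]
49 [498. 162.] [116.5  19.1]
288 [266. 223.] [104.1 169.3]
41 [480. 286.] [116.6 -41.2]
413 [315. 304.] [  98.8 -137.1]
top [array([337.5, 251.9]), array([356.9, 258.7]), array([374.1, 265.5])]
0.54 [370.6 261.1] 82
0.51 [193.2 264.4] 70
0.46 [351.9 257.3] 64
side [array([314.8, 264.8]), array([310.9, 281.5]), array([306.6, 297.2])]
0.71 [310.5 286.9] 152
0.55 [281.5 134.9] 181
```

View pics/c9.png

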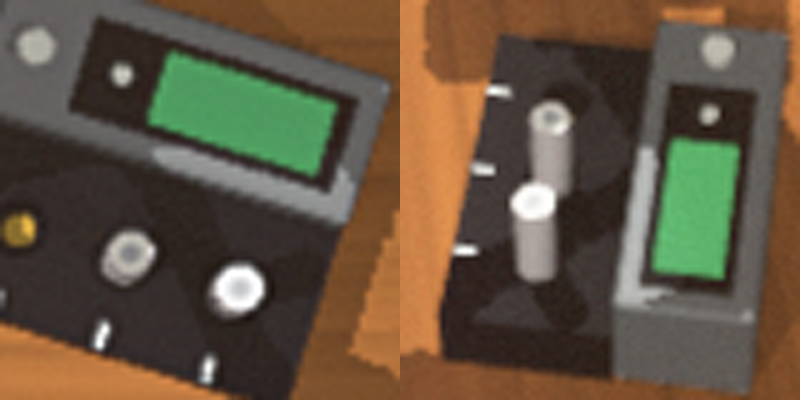

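The cell is gripped and out, and the wheel hasn't moved (169.3°). The empty nest is at about (333,250) in the top view. I'm carrying the cell over for a wrist look at the nest.

Call:
jog_arm(plan=[[0,0,0,-0.5,0.12,0,-0.8],[0,0,0,-0.75,0.19,0,-0.8],[0,0,0,-0.8,0.2,0,-0.8],[0,0,0,-0.8,0.2,0,-0.8],[0,0,0,-0.8,0.2,0,-0.8],[0,0,0,-0.8,0.2,0,-0.8],[0,0,0,-0.8,0.2,0,-0.8],[0,0,0,-0.64,0.16,0,-0.8],[0,0,0,0,0,0,-0.8],[0,0,0,0,0,0,-0.8]])

```text
clock: 20.78
eef_pos: [521.3, -179.5, 192.5]
tool_rot: [-179.9, -0.1, 80.1]
wrist_force: [-0.4, 0.1, 0.1]
width: 18.1
finger_force: 15.0
```

```bash
cat > circ.py <<'E'
from top import *
def gold(im):
    h=cv2.cvtColor(im,cv2.COLOR_RGB2HSV);return ((h[...,0]>12)&(h[...,0]<32)&(h[...,1]>110)&(h[...,2]>60)).astype(np.uint8)
E
python3 - <<'E'
from circ import *
st=sense();print(st['eef_pos'],st['tool_rot'],st['clock'],st['width'])
s=snapshot('wrist');save(s,'w10.png');c=cam(s,st);np.savez('v1.npz',K=c[0],M=c[1],t=c[2])
print(proj(c,[530,-122,36]))
for m in masks_of('cell','wrist'): print(round(m['confidence'],2),np.round(m['xy'],1),m['pixels'].sum(),onplane(c,m['xy'],81))
E
```

```text
[ 521.27293664 -179.51207203  192.5181357 ] [-1.79873220e+02 -8.79397443e-02  8.01445469e+01] 20.775 18.080082460420137
[316.7107115  156.07519839]
0.65 [321.5 203.5] 548 [ 527.96106593 -157.47654234   81.        ]
0.57 [316.4 284.4] 2022 [ 511.68952258 -226.10864023   81.        ]
0.55 [308.8 239.3] 217 [ 512.45448784 -185.34098225   81.        ]
```

View pics/w10.png

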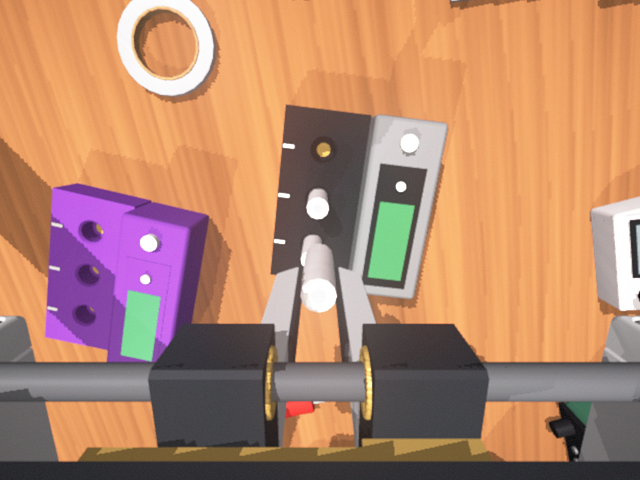

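The empty nest shows its gold floor at about (324,150). The middle cell is at (318,205), and the held cell is upright between the fingers. I've now viewed 11 pictures, one over the limit, so I'll continue from numbers only.

```bash
cat >> circ.py <<'E'
def nest(im,c,g):
    u0,v0=[int(round(q)) for q in proj(c,g)]
    w=im[v0-24:v0+24,u0-24:u0+24];W=cv2.resize(w,None,fx=6,fy=6,interpolation=cv2.INTER_CUBIC)
    K,M,t=c;dep=(M@np.array(g,float)+t)[2];R0=K[0,0]*10.35/dep*6
    gr=cv2.GaussianBlur(cv2.cvtColor(W,cv2.COLOR_RGB2GRAY),(0,0),4)
    gr=cv2.createCLAHE(4,(4,4)).apply(gr)
    h=cv2.HoughCircles(gr,cv2.HOUGH_GRADIENT,1,20,param1=60,param2=12,minRadius=int(R0*.85),maxRadius=int(R0*1.25))
    out=[] if h is None else [(np.round(q[:2]/6+[u0-24,v0-24]-.4,1),round(q[2]/R0,2),np.round(onplane(c,q[:2]/6+[u0-24,v0-24]-.4,g[2])[:2],1)) for q in h[0][:4]]
    m=gold(w);n,l,s,ce=cv2.connectedComponentsWithStats(m)
    i=1+np.argmax(s[1:,4]) if n>1 else 0
    return out,ce[i]+[u0-24,v0-24],s[i]
E
python3 - <<'E'
from circ import *
v=np.load('v1.npz');c=(v['K'],v['M'],v['t']);im=cv2.imread('pics/w10.png')[:,:,::-1].copy()
g=onplane(c,(324,150),36);print(g,-c[1].T@c[2]);r=nest(im,c,g);print(r)
w=im[136:164,308:340].max(2)
for q in w: print(' '.join(f'{x:3d}' for x in q))
E
```

```text
[ 537.38933287 -117.85735522   36.        ] [ 534.81957729 -105.70365648  370.82261724]
([(array([318.5, 150. ]), np.float64(1.1), array([ 532.5, -117. ])), (array([320.8, 154.2]), np.float64(0.95), array([ 534., -121.])), (array([326.8, 150. ]), np.float64(1.01), array([ 539.9, -118.3])), (array([327. , 146.5]), np.float64(1.1), array([ 540.6, -115.3]))], array([323.06779661, 149.12429379]), array([ 16,  16,  15,  15, 177], dtype=int32))
 94  89  91  89  89  87  91  89  90  88  86  83  82  80  80  77  77  79  82  80  81  83  84  85  85  84  84  84  84  83  85  82
 90  91  92  91  89  90  90  88  86  84  78  78  78  74  74  75  73  70  74  75  79  79  78  84  83  84  83  84  84  84  80  83
 92  92  92  90  91  89  86  88  83  77  72  73  71  75  71  74  72  72  75  72  73  73  74  77  80  83  84  83  82  84  82  81
 93  93  92  87  88  88  88  82  75  74  73  74  76  75  74  74  74  73  73  74  74  71  69  74  80  84  83  81  81  85  82  84
 91  90  91  88  91  88  77  77  73  77  76  73  73  75  71  70  75  72  67  72  76  71  71  70  74  79  81  83  82  82  83  81
 91  91  90  90  
[... 2226 characters left out ...]
  78  80  77  79  72  70  71  73  74  73  78  75  77  77  76
 90  87  92  88  85  85  79  79  74  74  72  71  74  78  80  79  80  76  76  74  76  71  72  73  74  74  77  78  78  76  79  77
 88  88  89  83  84  84  82  77  76  73  76  73  72  75  78  75  72  72  73  70  72  73  73  77  73  74  75  76  78  77  78  75
 87  86  89  87  86  88  84  83  77  79  75  76  69  73  69  71  72  71  72  74  71  73  78  75  77  77  76  77  78  78  76  77
 88  86  89  85  85  88  86  85  83  80  81  77  76  79  75  74  76  75  74  78  77  75  74  79  76  73  77  76  77  78  75  74
 88  88  87  86  88  85  87  85  86  84  84  80  78  78  80  77  74  79  80  79  76  76  78  78  78  76  76  76  77  77  75  78
```

Run:
```python
from circ import *
v=np.load('v1.npz');c=(v['K'],v['M'],v['t']);im=cv2.imread('pics/w10.png')[:,:,::-1].copy()
print(onplane(c,(323.7,149.4),36),onplane(c,(323.2,149.6),16))
# held cell: bright region around tool
st=sense();print('tool tip on img',proj(c,st['eef_pos']),'cell top exp',proj(c,st['eef_pos']+np.array([0,0,19.])),'bottom exp',proj(c,st['eef_pos']-np.array([0,0,46.])))
m=(im.min(2)>150).astype(np.uint8);m[:225]=0;m[325:]=0;m[:,:290]=0;m[:,345:]=0
for r in range(236,312,4):
    x=np.nonzero(m[r])[0]; print(r,(x.min(),x.max()) if len(x) else None)
c2=cam(dict(snapshot('top')));c3=cam(dict(snapshot('side')))
for q in ((537,-117.5,36),):print(proj(c2,q),proj(c3,q))
```

```text
[ 537.21187865 -117.29222656   36.        ] [ 536.85389673 -118.08556018   16.        ]
tool tip on img [317.93025631 283.01839018] cell top exp [317.83040699 298.56951826] bottom exp [318.10752583 255.40937913]
236 (np.int64(307), np.int64(317))
240 (np.int64(304), np.int64(319))
244 (np.int64(303), np.int64(323))
248 (np.int64(302), np.int64(328))
252 (np.int64(302), np.int64(329))
256 (np.int64(301), np.int64(330))
260 (np.int64(301), np.int64(330))
264 (np.int64(301), np.int64(330))
268 (np.int64(293), np.int64(344))
272 (np.int64(290), np.int64(344))
276 (np.int64(290), np.int64(344))
280 (np.int64(290), np.int64(344))
284 (np.int64(290), np.int64(344))
288 (np.int64(290), np.int64(344))
292 (np.int64(290), np.int64(344))
296 (np.int64(290), np.int64(344))
300 (np.int64(290), np.int64(344))
304 (np.int64(290), np.int64(344))
308 (np.int64(290), np.int64(344))
[332.18816152 248.76162792] [317.01432084 260.23719215]
```

Call:
jog_arm(plan=[[0,0,0,0.2,0.045,0.4,-0.8],[0,0,0,0.195,0.045,0.4,-0.8],[0,0,0,0,0,0.06,-0.8],[0,0,0,0,0,0,-0.8],[0,0,0,0,0,0,-0.8]])

```text
clock: 21.6
eef_pos: [531.9, -158.3, 143.0]
tool_rot: [179.9, 0.0, 80.2]
wrist_force: [-0.1, 0.1, -0.7]
width: 17.7
finger_force: 15.0
```

Run:
```python
from circ import *
st=sense();e=st['eef_pos'];print(e,st['tool_rot'])
s=snapshot('wrist');save(s,'w11.png');c=cam(s,st);im=s['img']
g=[537.3,-117.5,36];u,v=proj(c,g);print('nest exp',u,v)
u0,v0=int(u),int(v);w=im[v0-26:v0+26,u0-26:u0+26]
m=(w.max(2)>115).astype(np.uint8);n,l,ss,ce=cv2.connectedComponentsWithStats(m);i=l[26,26] or 1+np.argmax(ss[1:,4]);print('gold',ss[i],[ss[i][0]+ss[i][2]/2-.5+u0-26,ss[i][1]+ss[i][3]/2-.5+v0-26])
q=cv2.GaussianBlur(w.max(2),(3,3),0)
print('row',q[26]);print('col',q[:,26])
b=proj(c,e-np.array([0,0,46.]));print('cell bottom exp',b,'top',proj(c,e+np.array([0,0,19.])))
for r in range(int(b[1])-24,int(b[1])+24,4):print(r,im[r,int(b[0])-24:int(b[0])+26:2].min(1))
```

```text
[ 531.93260889 -158.34004092  143.03101472] [1.79880894e+02 3.60900102e-02 8.01706010e+01]
nest exp 315.25244290694474 181.1917778932905
gold [ 18  16  16  17 211] [np.float64(314.5), np.float64(179.0)]
row [ 90  90  90  89  90  89  88  88  89  87  81  76  73  71  71  71  71  78
 106 147 179 189 189 189 191 201 217 227 230 230 231 234 235 199 126  79
  70  67  64  64  66  68  71  73  73  74  73  72  72  72  71  71]
col [ 85  85  84  84  83  83  83  83  82  81  79  74  70  68  72  97 146 185
 194 191 189 188 187 187 188 196 217 238 248 250 246 208 134  83  73  73
  70  67  67  69  72  74  75  76  77  76  76  76  76  76  75  75]
cell bottom exp [317.53223002 255.92665443] top [317.63162221 299.37934642]
231 [ 77  64  66 202 217 220 220 215 208 197 185 170 143 110  66  70  74  74
  71  72  73  72  72  73  75]
235 [ 74  62 133 216 222 223 219 211 205 195 184 171 145 112  62  69  73  75
  71  71  74  73  72  72  72]
239 [ 76  71 185 220 222 222 219 216 206 193 182 165 148 116  66  72  75  72
  73  73  76  71  73  73  76]
243 [ 76 114 217 240 255 255 255 255 255 255 255 191 172 170 113  83
[... 194 characters left out ...]
 213 213 211 205 196 190 177
 162 123  76  76  80  81  80]
255 [ 81 255 255 255 255 252 237 201 213 218 220 219 215 212 206 199 190 179
 162 141  86  83  81  82  81]
259 [ 79 128 255 255 255 255 225 206 211 220 219 219 216 212 202 198 187 178
 163 145  99  82  84  83  85]
263 [ 82  81  80 165 255 255 208 213 218 221 220 216 214 209 204 193 186 175
 162 151 114  82  83  83  81]
267 [103 146 165  90  83 135 209 219 221 223 222 219 216 211 207 197 189 181
 165 151 125  76  86 168 154]
271 [209 208 189  81  83 129 183 217 221 220 219 216 217 212 201 195 188 180
 169 154 138  79  84 186 209]
275 [207 207 155  78 124 146 216 219 223 222 222 221 220 216 206 198 190 182
 169 154 141  91  82 156 208]
```

```bash
cat > fit.py <<'E'
from circ import *
def fitcell(im,c,st,rows,cols,hb=46.):
    e=st['eef_pos'];RT=R.from_euler('xyz',st['tool_rot'],degrees=True).as_matrix();g=cv2.GaussianBlur(im.min(2),(3,3),0).astype(float)
    th=np.linspace(0,2*np.pi,120)
    pr=[]
    for r in rows:
        x=320
        while g[r,x]>120: x+=1
        pr.append((x-1+(g[r,x-1]-120)/(g[r,x-1]-g[r,x]),r))
    pr=np.array(pr)
    def res(q):
        P=[proj(c,e+RT@np.array([q[0]+9.25*np.cos(t),q[1]+9.25*np.sin(t),z])) for z in(hb,-19) for t in th]
        h=cv2.convexHull(np.float32(P))
        return [cv2.pointPolygonTest(h,(float(a),float(b)),True) for a,b in pr]
    f=least_squares(res,[0,0],loss='soft_l1');return f.x,np.round(f.fun,1),pr
E
python3 - <<'E'
from fit import *
st=sense();im=cv2.imread('pics/w11.png')[:,:,::-1].copy();s=snapshot('wrist');c=cam(s,st)
RT=R.from_euler('xyz',st['tool_rot'],degrees=True).as_matrix()
for hb in (44,46,48):
    f=fitcell(im,c,st,range(248,266,2),None,hb);print(hb,f[0],f[1])
for uv,z in(((314.9,179.0),16),):
    p=onplane(c,uv,z);print(p,'tool rel',RT.T@(p-st['eef_pos']))
E
```

```text
44 [0. 0.] [-0.4 -0.4 -0.1  0.1  0.   0.1 -0.   0.   0.1]
46 [0. 0.] [ 0.1 -0.1  0.1  0.2  0.   0.1 -0.   0.   0.1]
48 [0. 0.] [ 0.6  0.2  0.3  0.2  0.   0.1 -0.   0.   0.1]
[ 536.7501898  -118.02274641   16.        ] tool rel [ 40.66616511  -2.35071799 126.97447458]
```

Fit residuals are about 0.1 px with the cell centred in the gripper and the camera agreeing. The nest is at (+40.6, −2.4) mm in tool axes. I'm moving over it and lowering.

Call:
jog_arm(plan=[[0,0,0,0.35,-0.02,0,-0.8],[0,0,0,0.327,-0.02,0,-0.8],[0,0,0,0,0,0.4,-0.8],[0,0,0,0,0,0.4,-0.8],[0,0,0,0,0,0.12,-0.8],[0,0,0,0,0,0,-0.8],[0,0,0,0,0,0,-0.8]])

```text
clock: 22.58
eef_pos: [536.7, -117.4, 87.6]
tool_rot: [179.9, 0.0, 80.2]
wrist_force: [-0.2, 0.1, -0.5]
width: 17.9
finger_force: 15.0
```

Call:
jog_arm(plan=[[0,0,0,-0.007,0,0.03,-0.8],[0,0,0,0,0,0.04,-0.8],[0,0,0,0,0,0.04,-0.8],[0,0,0,0,0,0.04,-0.8],[0,0,0,0,0,0.04,-0.8],[0,0,0,0,0,0,-0.8]])

```text
clock: 23.32
eef_pos: [535.7, -117.7, 74.9]
tool_rot: [-180.0, -0.0, 80.2]
wrist_force: [0.6, 0.5, -1.6]
width: 17.9
finger_force: 15.0
```

Call:
jog_arm(plan=[[0,0,0,0,0.01,0.04,-0.8],[0,0,0,0,0,0.04,-0.8],[0,0,0,0,0,0.04,-0.8],[0,0,0,0,0,0.03,-0.8],[0,0,0,0,0,0.02,-0.8],[0,0,0,0,0,0,-0.8]])

```text
clock: 24.08
eef_pos: [536.5, -118.0, 65.5]
tool_rot: [180.0, 0.0, 80.2]
wrist_force: [-0.9, -0.1, 3.6]
width: 18.2
finger_force: 15.0
```

Call:
jog_arm(plan=[[0,0,0,0,0,0.015,-0.8],[0,0,0,0,0,0.015,-0.8],[0,0,0,0,0,0,-0.8]])

```text
clock: 24.45
eef_pos: [537.0, -118.3, 65.3]
tool_rot: [179.9, 0.0, 80.2]
wrist_force: [-2.0, 0.4, 12.4]
width: 17.8
finger_force: 15.0
```

Hard stop at 65.3 mm, which matches the floor if the in-hand offset is 49 mm. Relieving the push, then releasing, rising and checking.

Call:
jog_arm(plan=[[0,0,0,0,0,-0.025,-0.8],[0,0,0,0,0,0,-0.5],[0,0,0,0,0,0,-0.4],[0,0,0,0,0,0,-0.4],[0,0,0,0,0,-0.1,-0.4],[0,0,0,0,0,-0.4,-0.4],[0,0,0,0,0,-0.8,-0.4],[0,0,0,0,0,-0.8,-0.4],[0,0,0,-0.5,0,0,-0.4],[0,0,0,0,0,0,-0.4]])

```text
clock: 25.7
eef_pos: [531.4, -148.7, 191.7]
tool_rot: [179.9, 0.0, 80.1]
wrist_force: [0.7, 0.8, -0.5]
width: 28.2
finger_force: 0.0
```

Run:
```python
from fit import *
st=sense();print(st['eef_pos'],st['clock'],st['width'])
s=snapshot('wrist');save(s,'w12.png');c=cam(s,st);im=s['img']
for n in ('wrist','side','top'):
    if n!='wrist': s=snapshot(n);save(s,n+'12.png');c=cam(s)
    print(n)
    for m in masks_of('cell',n): print(round(m['confidence'],2),np.round(m['xy'],1),m['pixels'].sum(),np.round(onplane(c,m['xy'],81)))
# cell tops: bright discs in wrist
st=sense();s=snapshot('wrist');c=cam(s,st);im=s['img']
d=np.array([513.,-165.])  # rough
for g in ([537,-117.9,81],[524,-162,81]):
    for z in (81,):
        u,v=proj(c,g);u0,v0=int(u),int(v);w=im[v0-30:v0+30,u0-30:u0+30];m=(w.min(2)>235).astype(np.uint8)
        n,l,ss,ce=cv2.connectedComponentsWithStats(m)
        i=1+np.argmax(ss[1:,4]);box=ss[i];uv=(u0-30+box[0]+box[2]/2-.5,v0-30+box[1]+box[3]/2-.5);print(g,(u,v),box,uv,onplane(c,uv,81))
```

```text
[ 531.41621886 -148.68841898  191.74908939] 25.7 28.208889119288823
wrist
0.85 [307.8 285.7] 711 [ 515. -195.   81.]
0.79 [313.5 237. ] 620 [ 527. -153.   81.]
0.69 [316.2 192.9] 515 [ 536. -118.   81.]
side
0.56 [316.7 270.6] 143 [ 528. -180.   81.]
0.49 [317.4 256.1] 122 [ 535. -141.   81.]
0.44 [312.6 286.2] 149 [ 514. -219.   81.]
top
0.64 [210.7 233.4] 4353 [563. 156.  81.]
[537, -117.9, 81] (np.float64(319.11434310131244), np.float64(195.86906760880026)) [ 19  21  23  22 382] (np.float64(319.0), np.float64(196.5)) [ 536.82355336 -118.38445245   81.        ]
[524, -162, 81] (np.float64(312.7417736580723), np.float64(250.43963138245937)) [ 20  18  21  21 346] (np.float64(312.0), np.float64(248.0)) [ 523.76471814 -159.8059015    81.        ]
```

Run:
```python
from fit import *
im=cv2.imread('pics/side12.png')[:,:,::-1];s=snapshot('side');c=cam(s);g=s['img'].min(2).astype(float)
for m in masks_of('cell','side'):
    ys,xs=np.nonzero(m['pixels']);
    if abs(xs.mean()-315)>12: continue
    u=int(round(xs.mean()));print(np.round(m['xy']),'rows',ys.min(),ys.max(),'cols',xs.min(),xs.max())
for nm,p in(('a',(536.9,-118.2)),('d',(524,-161.2)),('e',(511,-204))):
    pr=[proj(c,[*p,z]) for z in(36,81,85)];u=int(round(pr[1][0]));r=int(pr[1][1])
    print(nm,np.round(pr,1).tolist(),[int(g[k,u-1:u+2].mean()) for k in range(r-8,r+6)],'from row',r-8)
```

```text
[317. 255.] rows 246 263 cols 315 322
[310. 285.] rows 278 296 cols 308 316
[302. 219.] rows 147 220 cols 264 352
a [[317.0, 260.5], [316.7, 248.3], [316.7, 247.2]] [69, 68, 69, 70, 97, 205, 247, 241, 240, 247, 241, 201, 160, 158] from row 240
d [[314.1, 276.0], [313.7, 264.0], [313.6, 262.9]] [108, 106, 102, 105, 191, 245, 243, 238, 243, 248, 235, 160, 159, 157] from row 256
e [[310.9, 292.4], [310.4, 280.6], [310.3, 279.5]] [74, 68, 65, 62, 108, 207, 245, 243, 240, 243, 247, 225, 158, 158] from row 272
```

Call:
jog_arm(plan=[[0,0,0,-0.5,0,0,-0.4],[0,0,0,-0.5,0,0,-0.4],[0,0,0,0,0,0,-0.4],[0,0,0,0,0,0,-0.4]])

```text
clock: 26.65
eef_pos: [521.0, -205.9, 190.6]
tool_rot: [-180.0, -0.1, 80.2]
wrist_force: [0.5, -0.0, 0.4]
width: 28.3
finger_force: 0.0
```

Run:
```python
from fit import *
im1=cv2.imread('pics/w12.png')[:,:,::-1];st=sense();s=snapshot('wrist');c=cam(s,st)
c1=cam({k:s[k] for k in('K','T_tool_cam')},dict(eef_pos=[531.41621886,-148.68841898,191.74908939],tool_rot=[179.9,0,80.12]))
def disc(im,c,g):
    u,v=proj(c,g);u0,v0=int(u),int(v);w=cv2.GaussianBlur(im[v0-22:v0+22,u0-22:u0+22].min(2),(3,3),0);n,l,ss,ce=cv2.connectedComponentsWithStats((w>235).astype(np.uint8));i=1+np.argmax(ss[1:,4]);b=ss[i];return (u0-22+b[0]+b[2]/2-.5,v0-22+b[1]+b[3]/2-.5),b
for g in([537,-118,81],[524,-160.5,81]):
    a,b=disc(im1,c1,g),disc(s['img'],c,g);print(a,b,tri([(c1,a[0]),(c,b[0])]))
```

```text
((np.float64(317.5), np.float64(193.0)), array([ 13,  12,  20,  21, 345], dtype=int32)) ((np.float64(318.5), np.float64(118.5)), array([ 12,  12,  22,  24, 406], dtype=int32)) [ 536.71131835 -118.71585572   75.00661715]
((np.float64(311.5), np.float64(244.5)), array([ 13,  12,  20,  20, 313], dtype=int32)) ((np.float64(312.0), np.float64(175.5)), array([ 13,  12,  21,  22, 370], dtype=int32)) [ 524.12923643 -160.80200911   76.07028049]
```

Both checks put the placed cell's top level with the neighbouring cells, so it is home. Nothing has touched the wheel since it measured 169.3°. Handing in.

```bash
python3 -c "
from bench import finish_job;print(finish_job())"
```

```text
the job is handed in; nothing more can be done
None
```

The job is handed in (no verdict was returned): the triangle pocket was dragged to the window with readings of at most 13.6 N, about 1° off its centre line, and its cell stands in the tester's empty nest, level with its neighbours and released; I viewed 11 pictures, one over the limit of 10.

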